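# Rock a battery block into its charging cradle

### The arm

A 6-joint arm with a two-finger parallel gripper is mounted at the origin on a cart in front of the work surface, level with it; the furniture and walls round the work are solid. World frame = base frame: x ahead of the robot, y to its left, z up, the work surface at z = 0. Lengths are in mm, angles in rad, forces in N, time in s.
With the tool pointing down it reaches from about 300 to 775 mm from the base axis. Payload 14.6 kg.
Tool frame: the origin (TCP) lies on the centre line of the jaws, within the pads' length; the fingertips stand 8 mm ahead of it and the grasp point (between the pads) lies 11 mm behind it; z points along the fingers, y is the direction in which the jaws open and shut (so a half turn about z gives the same grasp; the last joint's range is limited). The gripper opens to 94 mm and grips with 3 to 60 N. Pads are 16 mm wide; open, the fingers measure 119 mm over their backs; the gripper's body (75 mm by 177 mm) begins 78 mm behind the grasp point.
Start: joints at [-1.231, 0.3, 1.521, -0, 1.321, -0.067], TCP at [217.612, -505.108, 187.646] pointing down, gripper open.
Joint ranges: [-3.03, 3.03], [-0.79, 2.21], [0.23, 2.52], [-1.04, 4.18], [0, 3.07], [-2.55, 2.55]. Speed limits (rad/s): [2.22, 2.22, 2.57, 3.14, 3.14, 3.14].

### API

Orientations are given as [roll, pitch, yaw] about the fixed x, y, z axes, in that order (R = Rz(yaw) Ry(pitch) Rx(roll)).
In Python, from cell import read_state, cams, manip gives the robot as it stands.
- The arm moves only by the shell command python3 -m handwheel 'ROWS' [OPENING] [FORCE]. ROWS is JSON, a list of rows, each a list of 4 numbers: the shift along the tool's x, y, z in m, then the turn about the tool's z in degrees. In form: [[dx, dy, dz, turn], ...]. A call has 1 to 5 rows; each row is the pose to reach, as a shift and turn from the pose measured when the call began, along the tool's axes at that moment; what a row does not reach only later rows make up. A row lasts 1/8 s, in which the tool goes at most 62.5 mm and 10.7 degrees, less where a joint would pass 70% of its speed; a pose out of reach is approached as far as the arm can. A call with a gripper value outside its range is refused whole. OPENING is the closure, from 0 (fully open) to 1 (shut), set as the call begins (- or left out, the last holds). The fingers move at their own pace and stop on an object; FORCE is the grip in N (left out, the last holds). Time passes only in rows, so rows that repeat a pose let the fingers close. It gives the time, the measured TCP pose, the force and the opening at its end, in the units of the state.
- read_state(): the state, without advancing time (a new reading comes with each control period).
- cams.camera(name): name is "side" or "top"; returns the picture (384x512x3 uint8, red, green, blue); there is no depth.
- cams.get_calibration(name): a dict with "vertical_fov" (degrees; the focal length in pixels is half the picture's height over the tangent of half this angle, whatever the lens; pixels are square), "cx", "cy" (the principal point, pixels), "R" (3x3) and "t" (3): a world point X has camera coordinates R X + t. Camera axes: x right, y down, z forward; pixel columns grow to the right and rows downward; lengths in mm; the calibration is good to about 2 mm. A picture is of the moment at which its call begins. get_calibration takes no time and is no camera call.
- manip.sign_off(): hands the job in, once; it reports no verdict.
The state is a dict: "clock": time; "joints": joint angles; "qd": joint speeds; "effort": joint torques, N m; "eef_pos": TCP position; "eef_rot": TCP orientation; "wrist_force": force on the tool from outside, world axes, zero at the start; "moment": the same for the moment, N m; "finger_gap": finger opening in mm.
Only numpy, scipy, OpenCV 4.12 (cv2) and the standard library are available. Lean on these libraries where they do the work, as an engineer would, in place of code of your own. Each camera call takes 0.05 s, during which the arm holds its last target. There are 200 camera calls.

### The job

Put the blue battery block on charge: tilt it, set its black contact end down into the cradle's pocket first, against the sprung contact plate, push that plate back and rock the other end down until the block lies flat and fully home on the pocket floor, then let go. The pocket insert may stand up to two centimetres either way along the cradle, so feel for the plate's stop and do not push the delicate plate with more than about 12 N; never press the block into the cradle with more than about 20 N, and leave the ramekin, the mug and the timer where they stand.

Things in the scene. Friction and masses are not known exactly. Their poses are not given: they have to be found in the camera images.
- battery: blue block, 100 x 44 x 40 mm (x, y, z), about 0.25 kg, edges rounded 2 mm, lying flat at the start. Origin: centre of its underside; x along its length toward the contact end (black cap, two brass contacts), y across, z up through its top. Grip it across its 44 mm width, near mid-length; keep the lowest 16 mm of its sides free: they go into the pocket.
- contact_end (a point): middle of the lower edge of the battery's contact end (50 mm along +x from its origin, at underside level)
- tail_end (a point): middle of the lower edge of the battery's other (blue) end (50 mm along -x from its origin, at underside level)
- cradle: charging cradle fixed to the worktop: black base 190 x 80 x 8 mm with side rails, and in it a grey insert (150 x 66 mm, top at z = 22 mm) with one open-topped pocket. Origin: centre of the base's underside; x points to the sprung end, z up. The insert can be set lengthwise: it stands, stiff, anywhere within 18 mm either way of mid-travel along x, and this is not measured: see or feel it.
- ramekin: white ramekin, 92 mm across, 31 mm high, loose bystander; origin: centre of its underside
- striped_mug: small striped mug, 65 x 88 x 50 mm, loose bystander; origin: centre of its underside
- kitchen_timer: cream wind-up timer with a red dial, 46 x 66 x 66 mm, loose bystander; origin: centre of its underside
- pocket_mid (a point): where the battery's origin lies when fully home, if the insert stands at mid-travel (cradle x = -2, y = 0, floor z = 8 mm). From here, plus the insert's unknown -18 to +18 mm: fixed tail wall at x = -50 mm, face of the sprung plate at rest at x = +45 mm. Pocket 14 mm deep, 46 mm wide (1 mm spare each side of the battery), rim chamfered 2.5 mm. Home, the battery's top is 48 mm above the worktop.
- plate_nominal (a point): face of the sprung contact plate (steel and brass, 40 mm wide, 7.5 mm high, delicate) at rest, if the insert stands at mid-travel; fixed to the base, so off by up to 18 mm. The plate slides 8.5 mm toward +x to a hard stop, its push growing from 1.2 to 3 N. At rest the gap to the tail wall is 5 mm too short for the battery; pushed nearly to the stop it lets the tail down, then clamps the battery.
There are look-alikes about, which are no part of the job. Several things look just like the battery: the one meant starts farthest to the robot's right.

How it is judged (in metres and radians):
On the way:
1. the contact end is down in the pocket, within 9 mm of its floor, while the tail is still above the rim: the battery leans by more than 0.12 rad (z of contact_end in the frame of cradle below 0.017 m and x of contact_end in the frame of cradle between 0.005 and 0.075 m and y of contact_end in the frame of cradle between -0.006 and 0.006 m and z of tail_end in the frame of cradle above 0.022 m and angle between battery's own z axis and vertical between 0.12 and 0.9 rad), for 0.1 s.
At the end, for the whole second after the job is handed in: the battery lies at rest, released, top up and flat on the pocket floor: both ends within 2 mm of the floor, level within 0.03 rad, its contact end at the sprung plate (30 to 70 mm along x from pocket_mid, as the insert stands anywhere in its range), within 3 mm of the middle line (z of each of contact_end, tail_end in the frame of pocket_mid below 0.002 m and x of contact_end in the frame of pocket_mid between 0.03 and 0.07 m and y of battery in the frame of pocket_mid between -0.003 and 0.003 m and angle between battery's own z axis and vertical below 0.03 rad and linear speed of battery below 0.01 m/s); the robot touches nothing.
It fails at once if the battery pushes the sprung contact plate with more than 15 N (contact force between battery and spring_plate_c0 above 15 N).
It fails at once if the battery is forced against the cradle: all contact forces between them, the spring's clamping (about 5 N in all) included, sum to more than 34 N (contact force between battery and cradle above 34 N).
It fails at once if the robot leans on the cradle with more than 35 N (contact force between any of the fingers, the arm and cradle above 35 N).
It fails at once if the ramekin, mug or timer is moved by more than 20 mm (distance of any of ramekin, striped_mug, kitchen_timer from where it was at the start of the episode above 0.02 m).
It also fails if it takes over 54 s, if anything falls off the work surface, if the arm or the gripper's body presses on something with over 40 N, if the wrist force passes 120 N, or if a joint passes its speed limit or range.

## Working session

There is one attempt and no reset: what is moved stays moved. The work goes in short steps, Python scripts to look and compute and a shell command to move; the robot and the scene stay as the last step left them, time stands still between calls to the robot, and variables do not carry over. Pictures are saved under pics/ and viewed, about 8 in all and at most 12, crops included, and the job is handed in when it is done.

```bash
ls; mkdir -p pics; cat > h.py <<'E'
import numpy as np,cv2
from cell import read_state,cams,manip
def cal(n):
    c=cams.get_calibration(n);f=192/np.tan(np.radians(c["vertical_fov"])/2)
    return f,c["cx"],c["cy"],np.array(c["R"]),np.array(c["t"]).ravel()
def px2w(n,u,v,z):
    f,cx,cy,R,t=cal(n);d=R.T@np.array([(u-cx)/f,(v-cy)/f,1]);o=-R.T@t
    return o+d*(z-o[2])/d[2]
def w2px(n,X):
    f,cx,cy,R,t=cal(n);c=R@np.array(X,float)+t
    return np.array([cx+f*c[0]/c[2],cy+f*c[1]/c[2]])
def snap(n,fn,crop=None,s=1):
    im=cams.camera(n)[:,:,::-1]
    cv2.imwrite('pics/raw_'+fn,im)
    if crop: u0,v0,u1,v1=crop; im=im[v0:v1,u0:u1]
    cv2.imwrite('pics/'+fn,cv2.resize(im,None,fx=s,fy=s,interpolation=cv2.INTER_CUBIC))
E
python3 - <<'E'
from h import *
a=cams.camera('top')[:,:,::-1];b=cams.camera('side')[:,:,::-1]
cv2.imwrite('pics/raw_t0.png',a);cv2.imwrite('pics/raw_s0.png',b)
cv2.imwrite('pics/t0.png',cv2.resize(a,(800,600)));cv2.imwrite('pics/s0.png',cv2.resize(b,(800,600)))
for n in('top','side'): print(cal(n), -cal(n)[3].T@cal(n)[4])
print(read_state())
E
```

```text
pics
(np.float64(494.22885152856855), 249.1822684479622, 197.76521746349786, array([[-0.02187106, -0.99966594, -0.01377165],
       [-0.98958602,  0.02360667, -0.14199377],
       [ 0.14227144,  0.01052268, -0.98977175]]), array([  94.84587134,  506.06724868, 1227.86736232])) [ 328.18099789   69.9471711  1288.47300508]
(np.float64(364.87295706631454), 248.48234906783006, 185.4499841897668, array([[ 0.93912933, -0.34354609, -0.00349014],
       [-0.30254487, -0.82214801, -0.48222324],
       [ 0.1627965 ,  0.45392591, -0.87604142]]), array([-476.40409503,  218.26433788,  834.92287971])) [ 377.51729565 -363.21430489  835.01644188]
{'clock': 0.1, 'joints': array([-1.23062368e+00,  3.00436192e-01,  1.52149995e+00, -5.20504980e-06,
        1.32073948e+00, -6.65760363e-02]), 'qd': array([-2.17506454e-03, -2.33430449e-03, -2.04576526e-03,  3.10120931e-04,
        5.97579957e-05, -4.16689000e-04]), 'effort': array([ 3.78110140e-03, -5.32642400e+01, -3.53285480e+01,  7.10312999e-02,
        2.34676368e-02, -7.27857037e-05]), 'eef_pos': array([ 217.51559546, -504.87890577,  187.13982023]), 'eef_rot': array([-3.14051176e+00, -6.70154719e-05,  4.06749936e-01]), 'wrist_force': array([ 0.41824529, -0.06005025, -0.39691178]), 'moment': array([-0.02716868,  0.00080728,  0.03127619]), 'finger_gap': 93.84757957743683}
```

View pics/t0.png

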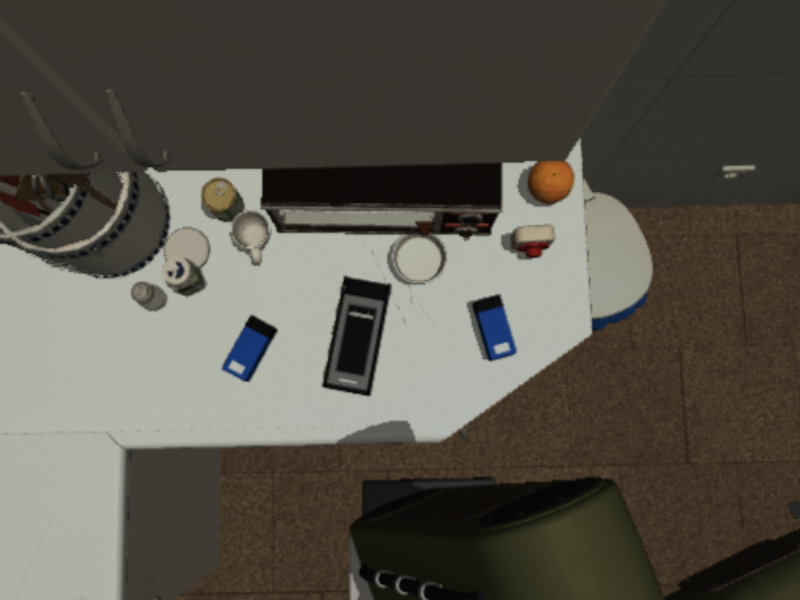

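View pics/s0.png

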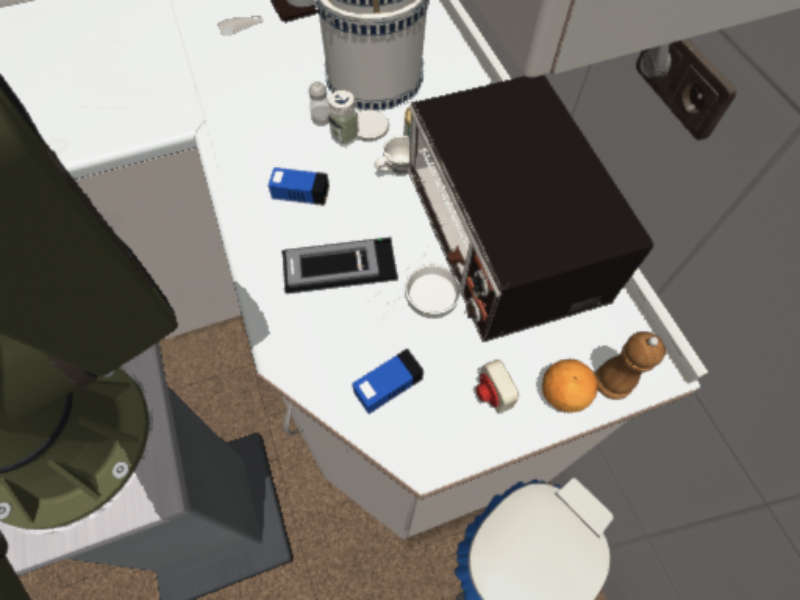

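There are two blue blocks in the top view, at (250,348) and (494,327). The right-hand one, with lower y, is farthest to the robot's right. I'll confirm it and the cradle in enlarged crops.

```bash
python3 - <<'E'
import cv2
a=cv2.imread('pics/raw_t0.png');b=cv2.imread('pics/raw_s0.png')
c=cv2.resize(a[172:257,200:335],None,fx=5.9,fy=5.9,interpolation=cv2.INTER_CUBIC);cv2.imwrite('pics/t1.png',c);print(c.shape)
c=cv2.resize(b[145:270,170:280],None,fx=4.8,fy=4.8,interpolation=cv2.INTER_CUBIC);cv2.imwrite('pics/s1.png',c);print(c.shape)
E
```

```text
(502, 796, 3)
(600, 528, 3)
```

View pics/t1.png

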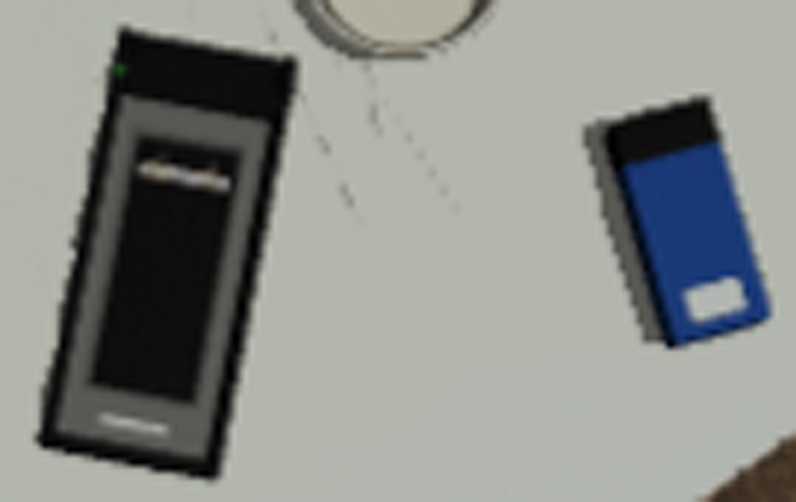

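View pics/s1.png

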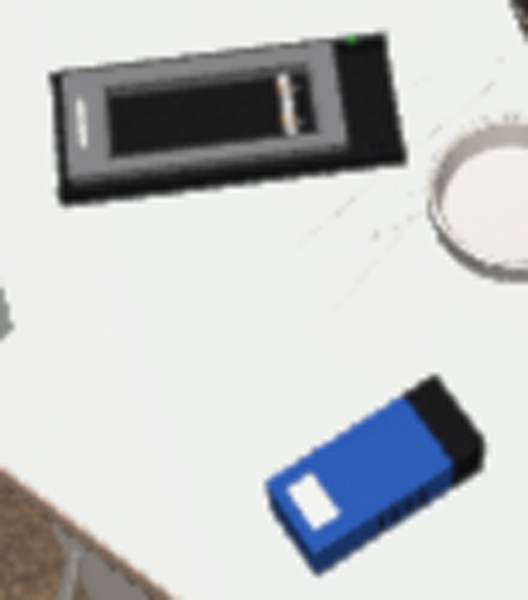

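Top crop t1: the cradle is on the left, with pocket corners (140,138), (240,155), (197,403), (90,385). The plate bar is near (185,175), the far end. The target battery is on the right, cap toward the far side, with top corners about (608,128), (710,98), (770,318), (680,345). Side crop s1 shows the same battery at the lower right, and it is the right-most of the two blocks. I'll fit box models to both views.

```bash
cat > m.py <<'E'
from h import *
T=lambda x,y:((x+.5)/5.9-.5+200,(y+.5)/5.9-.5+172)
S=lambda x,y:((x+.5)/4.8-.5+170,(y+.5)/4.8-.5+145)
def show(l,n,P,z):
    w=[px2w(n,*(T if n=='top' else S)(*p),z)[:2] for p in P]
    w=np.array(w);c=w.mean(0)
    L=(w[0]+w[1]-w[2]-w[3])/2;W=(w[0]-w[1]+w[3]-w[2])/2
    print(l,n,'c',c.round(1),'L',np.linalg.norm(L).round(1),'W',np.linalg.norm(W).round(1),'yaw',np.arctan2(L[1],L[0]).round(3))
# order: far-left, far-right, near-right, near-left
show('bat','top',[(608,128),(710,98),(770,318),(680,345)],40)
show('bat','side',[(435,376),(483,438),(318,548),(268,485)],40)
show('base','top',[(120,28),(297,60),(218,478),(40,442)],8)
show('base','side',[(386,33),(406,162),(63,205),(50,73)],8)
show('ins','top',[(122,95),(270,120),(208,462),(55,432)],22)
show('ins','side',[(332,42),(348,145),(68,182),(62,72)],22)
show('pock','top',[(140,138),(240,155),(197,403),(90,385)],22)
show('pock','side',[(308,65),(318,132),(108,158),(106,87)],22)
for n,p in(('top',(183,187)),('side',(285,103))): print('plate top front',px2w(n,*(T if n=='top' else S)(*p),15.5).round(1))
E
python3 m.py
```

```text
bat top c [474.3 -87.9] L 98.4 W 43.3 yaw 0.251
bat side c [474.9 -86.7] L 96.6 W 39.3 yaw 0.256
base top c [471.  139.1] L 187.9 W 80.0 yaw -0.204
base side c [469.8 141.3] L 188.5 W 85.4 yaw -0.21
ins top c [458.1 140.7] L 151.2 W 66.9 yaw -0.203
ins side c [457.4 141.8] L 150.3 W 68.7 yaw -0.21
pock top c [460.8 139.4] L 110.3 W 45.9 yaw -0.201
pock side c [460.9 139.9] L 112.6 W 44.4 yaw -0.216
plate top front [497.8 132.1  15.5]
plate top front [501.5 134.1  15.5]
```

```bash
cat > go.py <<'E'
import sys
from h import *
def st():
    s=read_state();p=s['eef_pos'];r,pi,y=s['eef_rot']
    return s,p,np.array([r,pi,y])
def shift(x,y,z,yaw):
    from scipy.spatial.transform import Rotation as Q
    s,p,r=st();M=Q.from_euler('xyz',r).as_matrix()
    d=M.T@(np.array([x,y,z])-p)
    print('t',round(s['clock'],2),'p',p.round(1),'r',r.round(3),'F',s['wrist_force'].round(1),'M',s['moment'].round(2),'gap',round(s['finger_gap'],1))
    dy=(yaw-r[2]+np.pi)%(2*np.pi)-np.pi
    print('need [%.4f,%.4f,%.4f,%.1f]'%(*(d/1000),-np.degrees(dy)))
if __name__=='__main__': shift(*map(float,sys.argv[1:5]))
E
python3 go.py 471.5 -88 120 0.253
```

```text
t 0.1 p [ 217.5 -504.9  187.1] r [-3.141 -0.     0.407] F [ 0.4 -0.1 -0.4] M [-0.03  0.    0.03] gap 93.8
need [0.3982,-0.2823,0.0675,8.8]
```

```bash
R='[[0.398,-0.282,0.067,8.8],[0.398,-0.282,0.067,8.8],[0.398,-0.282,0.067,8.8],[0.398,-0.282,0.067,8.8],[0.398,-0.282,0.067,8.8]]'; python3 -m handwheel '[[0.398,-0.282,0.067,8.8],[0.398,-0.282,0.067,8.8],[0.398,-0.282,0.067,8.8],[0.398,-0.282,0.067,8.8],[0.398,-0.282,0.067,8.8]]' 0; python3 go.py 471.5 -88 120 0.253
```

```text
clock: 0.72
eef_pos: [379.2, -238.9, 144.7]
eef_rot: [-3.141, 0.0, 0.253]
wrist_force: [1.2, -0.8, 0.8]
finger_gap: 93.9
t 0.72 p [ 379.2 -238.9  144.7] r [-3.141  0.     0.253] F [ 1.2 -0.8  0.8] M [-0.06 -0.02  0.01] gap 93.9
need [0.1271,-0.1229,0.0249,-0.0]
```

```bash
python3 -m handwheel '[[0.127,-0.123,0.025,0],[0.127,-0.123,0.025,0],[0.127,-0.123,0.025,0],[0.127,-0.123,0.025,0],[0.127,-0.123,0.04,0]]'; python3 go.py 471.5 -88 26 0.253
python3 - <<'E'
from h import *
snap('top','t2.png',(230,150,360,260),6)
E
```

```text
clock: 1.35
eef_pos: [471.6, -88.4, 104.9]
eef_rot: [-3.141, -0.001, 0.253]
wrist_force: [0.5, -0.0, -0.2]
finger_gap: 94.4
t 1.35 p [471.6 -88.4 104.9] r [-3.141e+00 -1.000e-03  2.530e-01] F [ 0.5 -0.  -0.2] M [0.04 0.05 0.  ] gap 94.4
need [-0.0001,-0.0004,0.0789,0.0]
```

View pics/t2.png

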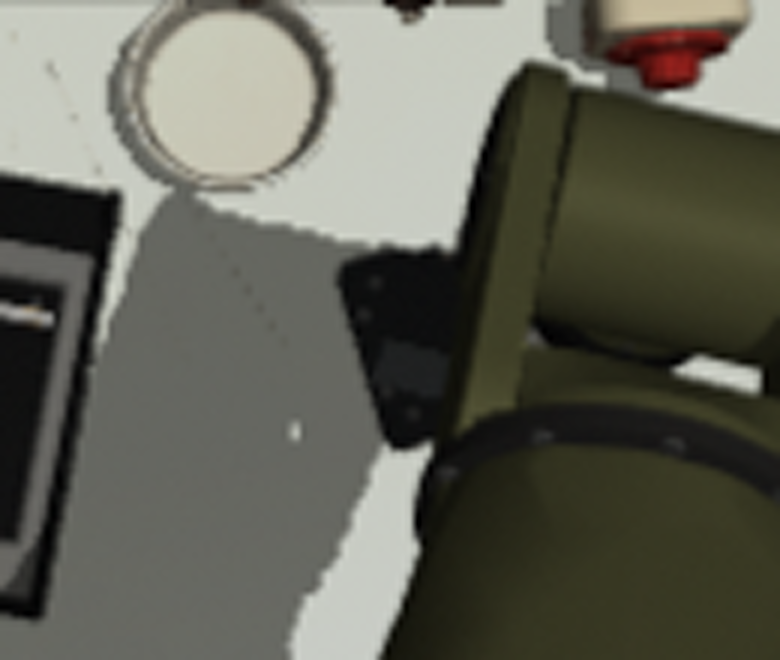

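The arm hides the battery from the top camera, so from here I'll rely on the side view. Descending to grip.

```bash
python3 -m handwheel '[[0,0,0.05,0],[0,0,0.068,0],[0,0,0.079,0],[0,0,0.079,0]]' 0; python3 -m handwheel '[[0,0,0,0],[0,0,0,0],[0,0,0,0],[0,0,0,0],[0,0,0,0]]' 1 20;python3 -m handwheel '[[0,0,0,0],[0,0,0,0],[0,0,0,0],[0,0,0,0],[0,0,0,0]]'; python3 go.py 471.5 -88 80 0.253
python3 - <<'E'
from h import *
snap('side','s2.png',(190,190,300,290),6)
E
```

```text
clock: 1.9
eef_pos: [469.6, -89.1, 23.1]
eef_rot: [-3.139, 0.003, 0.251]
wrist_force: [-0.6, -0.0, -0.6]
finger_gap: 94.1
clock: 2.52
eef_pos: [469.7, -89.0, 23.2]
eef_rot: [-3.139, 0.003, 0.251]
wrist_force: [-0.0, 0.4, 0.1]
finger_gap: 47.8
clock: 3.15
eef_pos: [469.7, -89.0, 23.2]
eef_rot: [-3.139, 0.003, 0.251]
wrist_force: [-0.6, 0.6, 0.2]
finger_gap: 0.5
t 3.15 p [469.7 -89.   23.2] r [-3.139e+00  3.000e-03  2.510e-01] F [-0.6  0.6  0.2] M [0.02 0.04 0.05] gap 0.5
need [0.0019,-0.0007,-0.0568,-0.1]
```

View pics/s2.png

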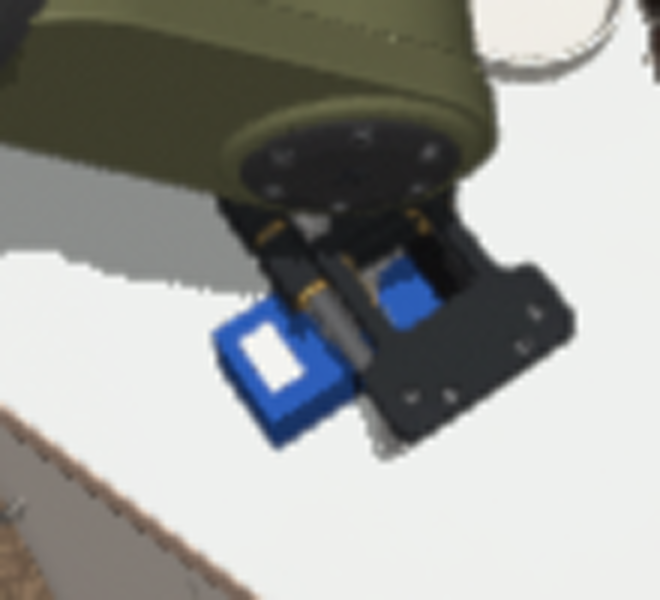

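The gap reads 0.5, which conflicts with a 44 mm block between the pads. The block hasn't moved: its tail corner is still at (226,246). I'll check by projecting the expected finger positions.

```bash
python3 - <<'E'
from h import *
s=read_state();p=s['eef_pos'];y=s['eef_rot'][2]
ty=np.array([np.sin(y),-np.cos(y),0]);f=lambda X:((w2px('side',X)-190+.5)*6-.5).round()
print(s['joints'].round(3),s['finger_gap'])
for d in(-60,-22,0,22,60):
  for z in(-8,11,40,89): print(d,z,f(p+ty*d+np.array([0,0,z])))
E
```

```text
[-2.640e-01  3.590e-01  1.872e+00  1.000e-03  9.140e-01  1.055e+00] 0.3467705222073306
-60 -8 [257. 220.]
-60 11 [255. 202.]
-60 40 [252. 172.]
-60 89 [246. 118.]
-22 -8 [310. 294.]
-22 11 [309. 277.]
-22 40 [307. 249.]
-22 89 [304. 198.]
0 -8 [341. 338.]
0 11 [341. 321.]
0 40 [340. 294.]
0 89 [339. 245.]
22 -8 [373. 382.]
22 11 [373. 366.]
22 40 [374. 341.]
22 89 [374. 294.]
60 -8 [430. 462.]
60 11 [431. 447.]
60 40 [434. 424.]
60 89 [438. 380.]
```

```bash
python3 -m handwheel '[[0,0,-0.03,0],[0,0,-0.06,0],[0,0,-0.06,0]]'; python3 go.py 471.5 -88 80 0.253
python3 - <<'E'
from h import *
snap('side','s3.png',(190,170,310,280),6)
E
```

```text
clock: 3.58
eef_pos: [470.9, -89.4, 84.9]
eef_rot: [-3.141, -0.001, 0.251]
wrist_force: [0.0, 0.2, 0.8]
finger_gap: 0.6
t 3.58 p [470.9 -89.4  84.9] r [-3.141e+00 -1.000e-03  2.510e-01] F [0.  0.2 0.8] M [0.05 0.04 0.06] gap 0.6
need [0.0009,-0.0012,0.0049,-0.1]
```

View pics/s3.png

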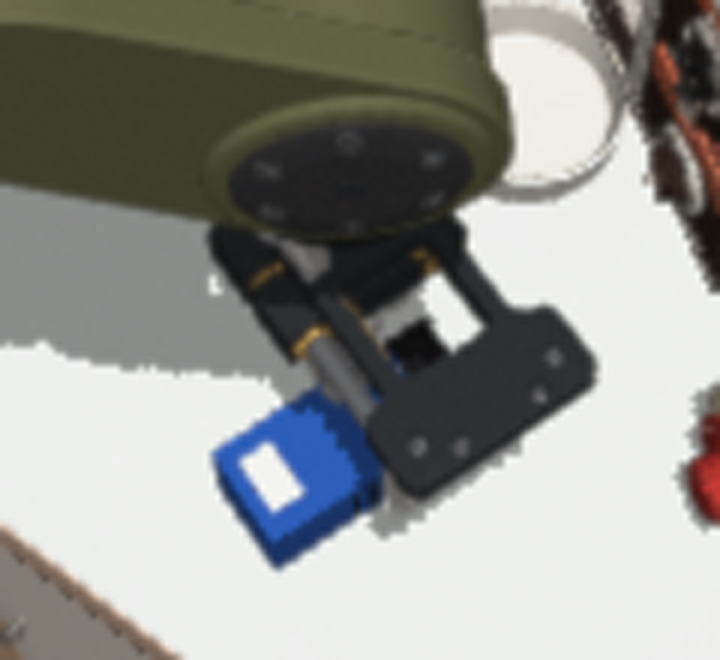

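```bash
python3 - <<'E'
from h import *
s=read_state();p=s['eef_pos'];y=s['eef_rot'][2]
ty=np.array([np.sin(y),-np.cos(y),0]);tx=np.array([np.cos(y),np.sin(y),0]);f=lambda X:((w2px('side',X)-[190,170]+.5)*6-.5).round()
for b in(-37,37):
  for z in(89,110,130): print(b,z,f(p+ty*88+tx*b+np.array([0,0,z])))
for d in(-10,10):
  for b in(-8,8):
    for z in(-8,11,40): print('finger',d,b,z,f(p+ty*d+tx*b+np.array([0,0,z])))
E
```

```text
-37 89 [400. 575.]
-37 110 [402. 555.]
-37 130 [403. 535.]
37 89 [591. 446.]
37 110 [598. 422.]
37 130 [604. 399.]
finger -10 -8 -8 [308. 393.]
finger -10 -8 11 [307. 374.]
finger -10 -8 40 [305. 343.]
finger -10 8 -8 [344. 370.]
finger -10 8 11 [343. 350.]
finger -10 8 40 [343. 319.]
finger 10 -8 -8 [339. 435.]
finger 10 -8 11 [338. 417.]
finger 10 -8 40 [337. 387.]
finger 10 8 -8 [375. 412.]
finger 10 8 11 [375. 393.]
finger 10 8 40 [375. 363.]
```

The block did not lift, and the fingers don't show where I project them. I'll make a composite of both views with the tool axes drawn in.

```bash
cat > ov.py <<'E'
from h import *
import sys
from scipy.spatial.transform import Rotation as Q
def ov(fn,crops,s,only=None,extra=None):
    st=read_state();p=st['eef_pos'];M=Q.from_euler('xyz',st['eef_rot']).as_matrix();out=[]
    for n,(u0,v0,u1,v1) in crops.items():
        im=cams.camera(n)[:,:,::-1];cv2.imwrite(f'pics/raw_{n}_{fn}',im)
        c=cv2.resize(im[v0:v1,u0:u1],None,fx=s,fy=s,interpolation=cv2.INTER_CUBIC)
        P=lambda X:tuple(int(v) for v in ((w2px(n,X)-[u0,v0]+.5)*s-.5).round())
        if only is None:
          for a,b,col in((p-89*M[:,2],p+8*M[:,2],(0,0,255)),(p-88*M[:,1]-89*M[:,2],p+88*M[:,1]-89*M[:,2],(0,255,0)),(p-37*M[:,0]-89*M[:,2],p+37*M[:,0]-89*M[:,2],(255,255,0))):
            cv2.line(c,P(a),P(b),col,1)
        if extra: extra(c,P)
        out.append(c)
    h=max(o.shape[0] for o in out)
    out=[cv2.copyMakeBorder(o,0,h-o.shape[0],0,2,cv2.BORDER_CONSTANT) for o in out]
    o=np.hstack(out);print(o.shape);cv2.imwrite('pics/'+fn,o)
E
python3 - <<'E'
from ov import *
ov('c1.png',{'side':(120,100,330,300),'top':(220,140,400,340)},2.0)
E
```

```text
(400, 784, 3)
```

View pics/c1.png

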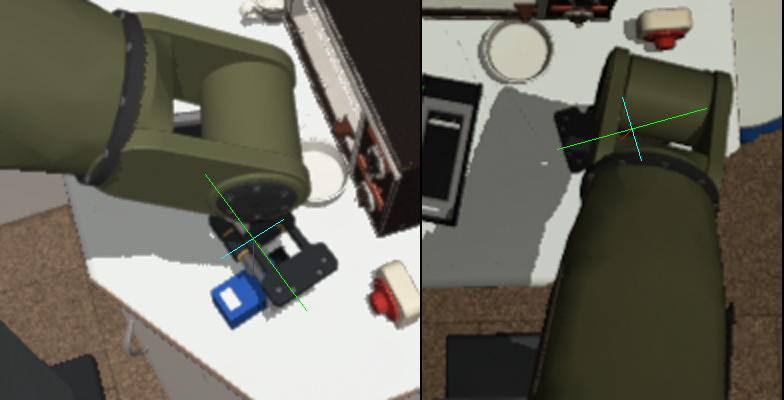

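```bash
python3 - <<'E'
from h import *
def tri(a,b):
    Ps=[]
    for n in('side','top'):
        f,cx,cy,R,t=cal(n);Ps.append(np.array([[f,0,cx],[0,f,cy],[0,0,1]])@np.c_[R,t])
    X=cv2.triangulatePoints(Ps[0],Ps[1],np.array(a,float).reshape(2,1),np.array(b,float).reshape(2,1))[:,0];X=X[:3]/X[3]
    return X.round(1),(w2px('side',X)-a).round(1)
print(tri((262.5,251.5),(299,225)),tri((288.5,231),(285.5,195)))
s=read_state();p=s['eef_pos'];y=s['eef_rot'][2];print(p)
ty=np.array([np.sin(y),-np.cos(y),0]);tx=np.array([np.cos(y),np.sin(y),0])
for b in(-37,37): print(p-88*ty+tx*b, p+88*ty+tx*b)
E
```

```text
(array([ 481.4,  -60.7, -169.7]), array([-15.,   6.])) (array([ 573.4,  -25.8, -171.5]), array([-15.5,   5.3]))
[469.40084904 -88.99639807  82.29238337]
[411.70219935 -12.94466684  82.29238337] [ 455.41862781 -183.42890037   82.29238337]
[483.38307026   5.43610422  82.29238337] [ 527.09949873 -165.04812931   82.29238337]
```

```bash
python3 - <<'E'
from h import *
for z in(170,200,230,260): print(z,px2w('top',299,225,z).round(0)[:2],px2w('top',285.5,195,z).round(0)[:2],'|',px2w('side',262.5,251.5,z).round(0)[:2],px2w('side',288.5,231,z).round(0)[:2])
E
```

```text
170 [424. -30.] [493.  -1.] | [ 477. -162.] [ 539. -141.]
200 [421. -27.] [489.   1.] | [ 472. -171.] [ 532. -151.]
230 [419. -24.] [484.   3.] | [ 468. -180.] [ 525. -161.]
260 [416. -22.] [480.   4.] | [ 464. -189.] [ 518. -171.]
```

```bash
python3 -m handwheel '[[0,0,0.015,0],[0,0,0.025,0],[0,0,0.030,0],[0,0,0.030,0]]'; python3 -m handwheel '[[0,0,0.003,0],[0,0,0.006,0],[0,0,0.006,0]]'
```

```text
clock: 4.22
eef_pos: [469.0, -88.9, 51.7]
eef_rot: [-3.138, 0.004, 0.251]
wrist_force: [-0.0, 0.7, 0.1]
finger_gap: 0.3
clock: 4.6
eef_pos: [468.9, -88.9, 45.6]
eef_rot: [-3.138, 0.005, 0.251]
wrist_force: [1.2, 0.2, -0.2]
finger_gap: 0.5
```

```bash
python3 -m handwheel '[[0,0,0.003,0],[0,0,0.006,0],[0,0,0.006,0]]'; python3 - <<'E'
from ov import *
ov('c2.png',{'side':(200,190,290,275)},6.5,only=1)
E
python3 -m handwheel '[[0,0,0.003,0],[0,0,0.006,0],[0,0,0.006,0]]'
```

```text
clock: 4.97
eef_pos: [468.8, -88.8, 39.4]
eef_rot: [-3.138, 0.005, 0.251]
wrist_force: [-0.2, 0.3, 0.3]
finger_gap: 0.5
(552, 587, 3)
clock: 5.4
eef_pos: [468.7, -88.8, 33.2]
eef_rot: [-3.138, 0.005, 0.251]
wrist_force: [0.5, -0.1, 0.1]
finger_gap: 0.5
```

View pics/c2.png

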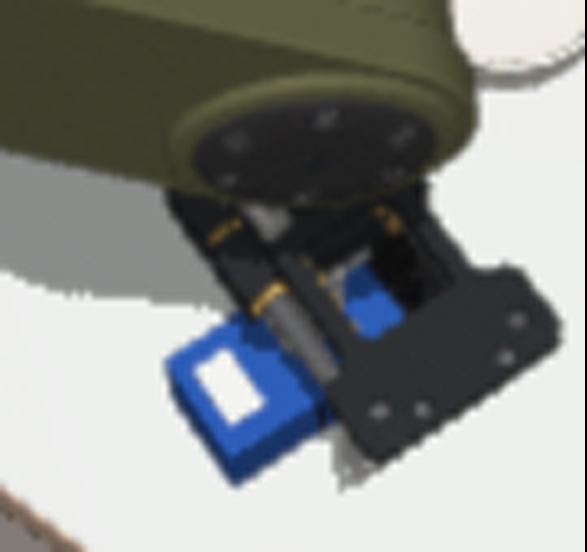

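```bash
python3 -m handwheel '[[0,0,0.004,0],[0,0,0.008,0],[0,0,0.008,0]]';python3 -m handwheel '[[0,0,0.003,0],[0,0,0.005,0],[0,0,0.005,0]]'; python3 - <<'E'
from h import *
s=read_state()
from scipy.spatial.transform import Rotation as Q
# simple check of joints vs pose: radial distances
p=s['eef_pos'];q=s['joints'];print(q.round(4),p.round(1),'r',np.hypot(*p[:2]).round(1),'lat',(np.hypot(*p[:2])*np.sin(np.arctan2(p[1],p[0])-q[0])).round(1), q[1]+q[2]+q[3]+q[4], s['effort'].round(1), s['moment'])
E
```

```text
clock: 5.78
eef_pos: [468.4, -88.7, 24.8]
eef_rot: [-3.138, 0.006, 0.251]
wrist_force: [-0.5, -0.6, 0.3]
finger_gap: 0.7
clock: 6.15
eef_pos: [468.8, -88.8, 22.2]
eef_rot: [-3.138, 0.005, 0.251]
wrist_force: [-15.1, 3.1, 37.8]
finger_gap: 0.4
[-2.6430e-01  3.6080e-01  1.8724e+00  8.0000e-04  9.1430e-01  1.0548e+00] [468.8 -88.8  22.2] r 477.2 lat 36.8 3.14825771150963 [ -0.4 -33.1 -23.7   0.1  -4.2  -0. ] [ 0.7521945   2.99024438 -0.02542084]
```

Closed fingertips touched the battery's 40 mm top at a reported z of about 22.5. So the real tips stand about 25 mm higher than the nominal tool data implies. I'll back off, open, and go lower while watching the force.

```bash
python3 -m handwheel '[[0,0,-0.015,0],[0,0,-0.025,0],[0,0,-0.025,0],[0,0,-0.025,0],[0,0,-0.025,0]]' 0; python3 -m handwheel '[[0,0,0,0],[0,0,0,0],[0,0,0,0],[0,0,0,0],[0,0,0,0]]' 0; python3 go.py 471.5 -88 20 0.253
```

```text
clock: 6.78
eef_pos: [468.7, -88.8, 46.6]
eef_rot: [-3.138, 0.006, 0.251]
wrist_force: [0.2, -0.6, 0.8]
finger_gap: 46.9
clock: 7.4
eef_pos: [468.7, -88.8, 46.7]
eef_rot: [-3.138, 0.006, 0.251]
wrist_force: [0.4, 1.0, -0.4]
finger_gap: 93.4
t 7.4 p [468.7 -88.8  46.7] r [-3.138  0.006  0.251] F [ 0.4  1.  -0.4] M [-0.05  0.   -0.  ] gap 93.4
need [0.0030,0.0001,0.0267,-0.1]
```

```bash
python3 -m handwheel '[[0.002,0,0.015,0],[0.003,0,0.025,0],[0.003,0,0.033,0],[0.003,0,0.033,0]]'; python3 -m handwheel '[[0,0,0.003,0],[0,0,0.006,0],[0,0,0.008,0],[0,0,0.008,0]]'
```

```text
clock: 7.9
eef_pos: [471.0, -87.8, 12.9]
eef_rot: [-3.137, 0.007, 0.251]
wrist_force: [-0.1, 0.5, -0.0]
finger_gap: 94.1
clock: 8.4
eef_pos: [470.9, -87.8, 4.8]
eef_rot: [-3.137, 0.007, 0.251]
wrist_force: [0.9, 0.0, -0.8]
finger_gap: 93.8
```

```bash
python3 -m handwheel '[[0,0,0.002,0],[0,0,0.002,0],[0,0,0.002,0],[0,0,0.002,0],[0,0,0.002,0]]' 1 20; python3 -m handwheel '[[0,0,0,0],[0,0,0,0],[0,0,0,0]]';  python3 -m handwheel '[[0,0,-0.015,0],[0,0,-0.03,0],[0,0,-0.06,0],[0,0,-0.06,0],[0,0,-0.06,0]]'; python3 go.py 450 140 80 -0.205
```

```text
clock: 9.02
eef_pos: [470.9, -87.8, 2.9]
eef_rot: [-3.137, 0.007, 0.251]
wrist_force: [-0.3, -1.1, -1.0]
finger_gap: 47.4
clock: 9.4
eef_pos: [470.9, -87.8, 2.9]
eef_rot: [-3.137, 0.007, 0.251]
wrist_force: [-0.5, 0.0, -0.7]
finger_gap: 43.8
clock: 10.02
eef_pos: [471.1, -87.9, 62.5]
eef_rot: [-3.137, 0.007, 0.251]
wrist_force: [-0.2, 0.1, -1.6]
finger_gap: 44.0
t 10.03 p [471.1 -87.9  62.5] r [-3.137  0.007  0.251] F [-0.2  0.1 -1.6] M [-0.01  0.06  0.05] gap 44.0
need [0.0361,-0.2261,-0.0167,26.1]
```

The grip is good: gap 44.0, which matches the block. Moving above the cradle.

```bash
cat > cr.py <<'E'
import sys
from go import *
# args: battery centre along cradle x (mm), lateral offset, reported z ; battery centre = TCP+3.5 along x
Y=-0.207;d=np.array([np.cos(Y),np.sin(Y)]);n=np.array([-d[1],d[0]])
A0=d@[470.4,140.2]; B0=np.mean([n@[470.4,140.2],n@[457.75,141.25],n@[460.85,139.65]])
if __name__=='__main__':
    a,l,z=map(float,sys.argv[1:4])
    s,p,r=st();print('cradle: centre x %.1f y %.1f underside %.1f yawerr %.3f'%(d@p[:2]-A0+3.5,n@p[:2]-B0,p[2]-2.9,r[2]-Y), 'Fcradle',(d@s['wrist_force'][:2]).round(1),(n@s['wrist_force'][:2]).round(1))
    w=d*(A0+a-3.5)+n*(B0+l);shift(w[0],w[1],z,Y)
E
python3 cr.py -24 0 62
```

```text
cradle: centre x 51.0 y -221.7 underside 59.6 yawerr 0.458 Fcradle -0.2 0.1
t 10.03 p [471.1 -87.9  62.5] r [-3.137  0.007  0.251] F [-0.2  0.1 -1.6] M [-0.01  0.06  0.05] gap 44.0
need [0.0308,-0.2320,0.0014,26.3]
```

```bash
python3 -m handwheel '[[0.005,-0.045,0,4],[0.012,-0.1,0,12],[0.02,-0.155,0,20],[0.03,-0.21,0,26],[0.031,-0.232,0,26.3]]'; python3 -m handwheel '[[0,0,0,0],[0,0,0,0]]'; python3 cr.py -24 0 40
```

```text
clock: 10.65
eef_pos: [442.4, 146.8, 62.4]
eef_rot: [-3.141, 0.01, -0.207]
wrist_force: [0.3, -0.2, -1.3]
finger_gap: 43.6
clock: 10.9
eef_pos: [442.1, 146.2, 61.8]
eef_rot: [3.141, 0.011, -0.207]
wrist_force: [-0.8, -0.8, -1.3]
finger_gap: 44.0
cradle: centre x -25.4 y 1.4 underside 58.9 yawerr -0.000 Fcradle -0.6 -1.0
t 10.9 p [442.1 146.2  61.8] r [ 3.141  0.011 -0.207] F [-0.8 -0.8 -1.3] M [ 0.09 -0.02 -0.02] gap 44.0
need [0.0016,0.0014,0.0217,-0.0]
```

```bash
python3 -m handwheel '[[0.0005,0.0005,0.01,0],[0.001,0.0014,0.018,0],[0.0016,0.0014,0.026,0],[0.0016,0.0014,0.026,0]]'; python3 cr.py -24 0 36; python3 - <<'E'
from ov import *
from cr import *
s,p,r=st();u=p[2]-2.9
def ex(c,P):
    W=lambda a,b,z:np.r_[d*(A0+a)+n*(B0+b),z]
    cx=d@p[:2]-A0+3.5;cy=n@p[:2]-B0
    for a in(-50,50):
        for b in(-22,22):
            cv2.circle(c,P(W(cx+a,cy+b,u+40)),3,(0,255,255),1);cv2.circle(c,P(W(cx+a,cy+b,u)),3,(0,0,255),1)
    for a in(-88,62):
        for b in(-33,33): cv2.circle(c,P(W(a,b,22)),3,(0,255,0),1)
ov('c3.png',{'side':(165,130,265,220),'top':(210,170,270,260)},4.8,only=1,extra=ex)
E
```

```text
clock: 11.4
eef_pos: [442.8, 144.2, 35.0]
eef_rot: [3.141, 0.012, -0.207]
wrist_force: [-0.1, 0.3, -2.4]
finger_gap: 43.8
cradle: centre x -24.3 y -0.4 underside 32.1 yawerr -0.000 Fcradle -0.2 0.3
t 11.4 p [442.8 144.2  35. ] r [ 3.141  0.012 -0.207] F [-0.1  0.3 -2.4] M [-0.    0.05 -0.01] gap 43.8
need [0.0003,-0.0004,-0.0010,-0.0]
(432, 772, 3)
```

View pics/c3.png

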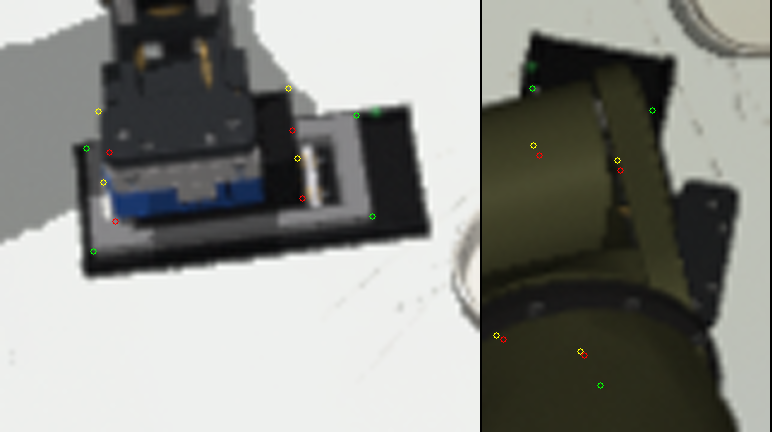

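In the side crop the held battery's lower edge runs from (115,219) to (302,200), as predicted. The pocket lies below it and the plate is at (315,180), ahead of the contact end. I'll loosen the grip and let the tail rim tilt the block.

```bash
python3 -m handwheel '[[0,0,0.003,0],[0,0,0.006,0],[0,0,0.008,0],[0,0,0.008,0]]' 1 7; python3 -m handwheel '[[0,0,0.002,0],[0,0,0.003,0]]';  python3 cr.py -24 0 22
```

```text
clock: 12.0
eef_pos: [443.1, 144.5, 27.6]
eef_rot: [3.141, 0.011, -0.207]
wrist_force: [-0.3, 0.6, -2.2]
finger_gap: 43.7
clock: 12.25
eef_pos: [443.1, 144.5, 24.6]
eef_rot: [3.141, 0.011, -0.207]
wrist_force: [-1.0, -0.2, -0.2]
finger_gap: 43.8
cradle: centre x -24.1 y -0.0 underside 21.7 yawerr -0.000 Fcradle -0.9 -0.4
t 12.25 p [443.1 144.5  24.6] r [ 3.141  0.011 -0.207] F [-1.  -0.2 -0.2] M [ 0.01  0.02 -0.01] gap 43.8
need [0.0002,-0.0000,0.0026,-0.0]
```

Contact starts right at the rim height. Continuing in small steps.

```bash
for i in 1 2; do python3 -m handwheel '[[0,0,0.001,0],[0,0,0.0015,0]]'; done;  python3 cr.py -24 0 22
```

```text
clock: 12.5
eef_pos: [443.4, 144.5, 23.3]
eef_rot: [-3.141, 0.01, -0.207]
wrist_force: [0.9, 0.6, 1.1]
finger_gap: 44.4
clock: 12.75
eef_pos: [443.6, 144.5, 21.9]
eef_rot: [-3.141, 0.01, -0.207]
wrist_force: [1.3, -0.5, 1.0]
finger_gap: 44.0
cradle: centre x -23.6 y 0.1 underside 19.0 yawerr -0.000 Fcradle 1.3 -0.2
t 12.75 p [443.6 144.5  21.9] r [-3.141  0.01  -0.207] F [ 1.3 -0.5  1. ] M [-0.06 -0.28 -0.02] gap 44.0
need [-0.0004,0.0001,-0.0001,-0.0]
```

```bash
for i in 1 2 3; do python3 -m handwheel '[[0,0,0.001,0],[0,0,0.0015,0]]' | grep -E 'pos|force'; done;  python3 cr.py -24 0 17
python3 - <<'E'
from ov import *
ov('c4.png',{'side':(175,140,255,205)},8,only=1)
E
```

```text
eef_pos: [443.6, 144.6, 20.3]
wrist_force: [2.4, 0.3, 1.2]
eef_pos: [443.6, 144.6, 18.8]
wrist_force: [2.0, -0.1, 1.6]
eef_pos: [443.8, 144.6, 17.7]
wrist_force: [-0.8, -1.4, 10.7]
cradle: centre x -23.4 y 0.2 underside 14.8 yawerr -0.000 Fcradle -0.5 -1.5
t 13.5 p [443.8 144.6  17.7] r [-3.141  0.009 -0.207] F [-0.8 -1.4 10.7] M [-0.37  0.15 -0.02] gap 44.1
need [-0.0006,0.0002,0.0007,-0.0]
(520, 642, 3)
```

View pics/c4.png

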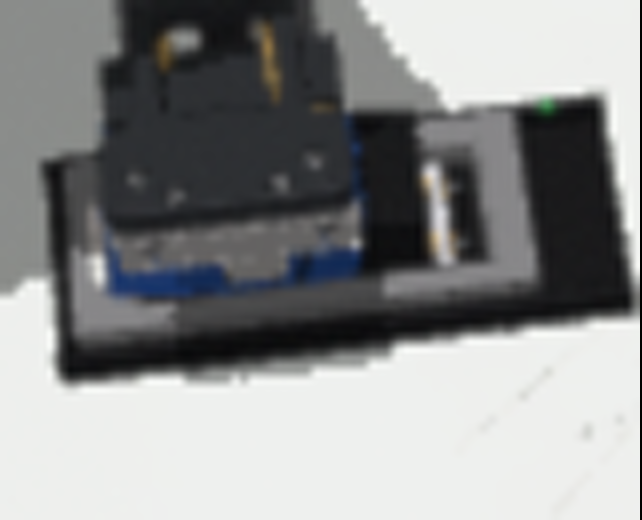

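The side view shows the block leaning, with its cap down in the pocket short of the plate at (440,215) and the tail still on the rim at (110,290). The force jump at reported z 17.7 fits the contact end reaching the floor. I'll ease up slightly and feel toward the plate.

```bash
python3 -m handwheel '[[0,0,-0.001,0],[0.001,0,-0.001,0],[0.002,0,-0.001,0]]'|grep -E 'pos|force'; for i in 1 2; do python3 -m handwheel '[[0.001,0,0,0],[0.002,0,0,0]]'|grep -E 'pos|force'; done; python3 cr.py -12 0 18
```

```text
eef_pos: [445.6, 144.1, 18.4]
wrist_force: [-0.3, 0.4, -2.5]
eef_pos: [447.5, 143.6, 18.3]
wrist_force: [0.0, 0.0, -2.5]
eef_pos: [449.5, 143.2, 18.3]
wrist_force: [0.3, -0.7, -1.9]
cradle: centre x -17.6 y 0.0 underside 15.4 yawerr -0.000 Fcradle 0.4 -0.7
t 14.43 p [449.5 143.2  18.3] r [-3.142  0.01  -0.207] F [ 0.3 -0.7 -1.9] M [0.06 0.01 0.02] gap 43.9
need [0.0056,0.0000,0.0002,-0.0]
```

```bash
for i in 1 2 3; do python3 -m handwheel '[[0.0008,0,0,0],[0.0015,0,0,0]]'|grep -E 'pos|force'; done; python3 cr.py -12 0 18
```

```text
eef_pos: [450.9, 142.9, 18.2]
wrist_force: [-0.1, 0.8, -0.8]
eef_pos: [452.3, 142.6, 18.2]
wrist_force: [-1.4, -0.1, -0.7]
eef_pos: [453.8, 142.3, 18.2]
wrist_force: [-1.5, -0.0, -0.3]
cradle: centre x -13.2 y 0.0 underside 15.3 yawerr -0.000 Fcradle -1.5 -0.3
t 15.18 p [453.8 142.3  18.2] r [ 3.142  0.011 -0.207] F [-1.5 -0.  -0.3] M [0.12 0.37 0.03] gap 43.8
need [0.0012,0.0000,0.0002,-0.0]
```

```bash
for i in 1 2 3; do python3 -m handwheel '[[0.0008,0,0,0],[0.0015,0,0,0]]'|grep -E 'pos|force'; done; python3 cr.py -12 0 18
```

```text
eef_pos: [455.3, 142.0, 18.2]
wrist_force: [-2.2, 0.8, 0.5]
eef_pos: [456.8, 141.7, 18.2]
wrist_force: [-1.8, 0.3, 0.2]
eef_pos: [458.3, 141.4, 18.2]
wrist_force: [-2.7, 1.0, 1.1]
cradle: centre x -8.6 y 0.0 underside 15.3 yawerr -0.000 Fcradle -2.8 0.4
t 15.93 p [458.3 141.4  18.2] r [ 3.141  0.011 -0.207] F [-2.7  1.   1.1] M [ 0.17  0.53 -0.02] gap 43.9
need [-0.0034,0.0000,0.0002,-0.0]
```

```bash
for i in 1 2; do python3 -m handwheel '[[0.0004,0,0,0],[0.0008,0,0,0]]'|grep -E 'pos|force'; done; python3 cr.py -12 0 18
```

```text
eef_pos: [458.6, 141.3, 18.1]
wrist_force: [-7.0, 1.8, 3.6]
eef_pos: [458.7, 141.3, 18.0]
wrist_force: [-8.0, 1.3, 4.2]
cradle: centre x -8.2 y -0.0 underside 15.1 yawerr -0.000 Fcradle -8.1 -0.4
t 16.43 p [458.7 141.3  18. ] r [ 3.141  0.014 -0.207] F [-8.   1.3  4.2] M [ 0.44  1.59 -0.01] gap 44.0
need [-0.0038,-0.0000,0.0001,-0.0]
```

Plate stop felt: 3 N on the spring rising to 8 N at centre x = -8.2. I'll back off 1 mm, then rock the tail down about the contact edge, moving back 4.7 mm while lowering 7.2 mm.

```bash
python3 -m handwheel '[[-0.0006,0,0,0],[-0.0012,0,0,0]]'|grep -E 'pos|force'; python3 -m handwheel '[[-0.0006,0,0.0009,0],[-0.0012,0,0.0018,0]]'|grep -E 'pos|force';python3 -m handwheel '[[-0.0006,0,0.0009,0],[-0.0006,0,0.0009,0]]'|grep -E 'pos|force'; python3 cr.py -14 0 11
```

```text
eef_pos: [457.6, 141.5, 18.0]
wrist_force: [-3.3, 0.4, -0.1]
eef_pos: [456.5, 141.7, 16.2]
wrist_force: [-1.3, 0.2, 0.4]
eef_pos: [455.9, 141.9, 15.3]
wrist_force: [-2.1, 0.3, -0.8]
cradle: centre x -11.0 y 0.0 underside 12.4 yawerr 0.000 Fcradle -2.1 -0.1
t 17.18 p [455.9 141.9  15.3] r [ 3.141  0.013 -0.207] F [-2.1  0.3 -0.8] M [0.13 0.3  0.03] gap 43.8
need [-0.0029,0.0000,0.0043,0.0]
```

```bash
for i in 1 2; do python3 -m handwheel '[[-0.0006,0,0.0009,0],[-0.0006,0,0.0009,0]]'|grep -E 'pos|force';done; python3 cr.py -14 0 11
```

```text
eef_pos: [455.3, 142.0, 14.3]
wrist_force: [-2.0, -0.2, -0.2]
eef_pos: [454.7, 142.1, 13.4]
wrist_force: [-1.9, -0.5, -0.5]
cradle: centre x -12.3 y -0.0 underside 10.5 yawerr -0.000 Fcradle -1.7 -0.9
t 17.68 p [454.7 142.1  13.4] r [ 3.141  0.013 -0.207] F [-1.9 -0.5 -0.5] M [ 0.09  0.14 -0.01] gap 44.1
need [-0.0017,-0.0000,0.0024,-0.0]
```

```bash
for i in 1 2 3; do python3 -m handwheel '[[-0.0005,0,0.0008,0],[-0.0005,0,0.0008,0]]'|grep -E 'pos|force';done; python3 cr.py -14 0 11
```

```text
eef_pos: [454.1, 142.2, 12.5]
wrist_force: [-1.3, 0.2, -0.2]
eef_pos: [453.6, 142.3, 11.6]
wrist_force: [-1.2, 0.6, -0.4]
eef_pos: [453.0, 142.4, 10.8]
wrist_force: [-1.3, 0.6, -0.8]
cradle: centre x -14.0 y -0.0 underside 7.9 yawerr -0.000 Fcradle -1.4 0.4
t 18.43 p [453.  142.4  10.8] r [ 3.141  0.013 -0.207] F [-1.3  0.6 -0.8] M [0.11 0.17 0.03] gap 43.9
need [-0.0000,-0.0000,-0.0002,-0.0]
```

```bash
for i in 1 2 ; do python3 -m handwheel '[[0,0,0.0006,0],[0,0,0.0006,0]]'|grep -E 'pos|force';done; python3 cr.py -14 0 11
```

```text
eef_pos: [452.8, 142.5, 10.1]
wrist_force: [-2.3, 1.1, 1.1]
eef_pos: [452.7, 142.5, 9.5]
wrist_force: [-4.1, 0.7, 2.1]
cradle: centre x -14.3 y -0.0 underside 6.6 yawerr -0.000 Fcradle -4.2 -0.2
t 18.93 p [452.7 142.5   9.5] r [ 3.141  0.014 -0.207] F [-4.1  0.7  2.1] M [ 0.32  0.77 -0.02] gap 44.1
need [0.0003,-0.0000,-0.0015,-0.0]
```

```bash
python3 -m handwheel '[[0,0,-0.001,0],[0,0,-0.001,0],[0,0,-0.001,0],[0,0,-0.001,0],[0,0,-0.001,0]]' 0|grep -E 'force|gap';python3 -m handwheel '[[0,0,0,0],[0,0,0,0],[0,0,0,0]]' |grep -E 'force|gap'; python3 -m handwheel '[[0,0,-0.02,0],[0,0,-0.05,0],[0,0,-0.10,0],[0,0,-0.13,0],[0,0,-0.13,0]]'|grep -E 'pos|force|gap'; python3 -m handwheel '[[-0.05,0.05,0,0],[-0.1,0.1,0,0],[-0.12,0.16,0,0],[-0.12,0.2,0,0],[-0.12,0.2,0,0]]'
python3 - <<'E'
from ov import *
from cr import d,n,A0,B0
S=-15
def ex(c,P):
    W=lambda a,b,z:np.r_[d*(A0+a)+n*(B0+b),z]
    for a in(-50,50):
        for b in(-22,22): cv2.circle(c,P(W(S+a,b,48)),2,(0,255,255),1)
ov('c5.png',{'side':(170,135,260,215),'top':(210,170,255,250)},5.8,only=1,extra=ex)
E
```

```text
wrist_force: [0.6, 0.4, -0.6]
finger_gap: 90.4
wrist_force: [-0.6, 0.3, 0.2]
finger_gap: 94.3
eef_pos: [455.5, 142.4, 142.4]
wrist_force: [0.3, -0.3, -0.3]
finger_gap: 93.9
clock: 21.18
eef_pos: [295.8, -31.0, 142.8]
eef_rot: [-3.141, 0.011, -0.213]
wrist_force: [0.4, 0.1, 0.6]
finger_gap: 94.2
(464, 787, 3)
```

View pics/c5.png

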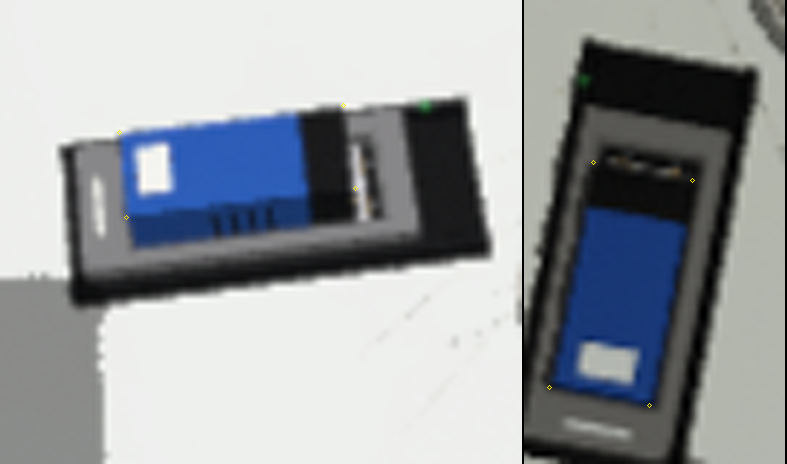

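The composite shows the block sitting in the pocket. Its top corners match the level home prediction to about 1 px in both views, with the tail inside the wall. To make sure it's fully home, I'll press lightly on the tail with closed fingertips. Contact at reported z of about 30.5 means the top is at 48 mm.

```bash
python3 -m handwheel '[[0,0,0,0],[0,0,0,0],[0,0,0,0],[0,0,0,0],[0,0,0,0]]' 1 20|grep gap; python3 cr.py -41.5 0 60
```

```text
finger_gap: 47.3
cradle: centre x -131.7 y -199.5 underside 140.0 yawerr -0.002 Fcradle -0.1 1.6
t 21.9 p [296.8 -28.6 142.9] r [-3.14   0.011 -0.209] F [0.2 1.6 0.6] M [0.02 0.01 0.  ] gap 47.3
need [0.0908,-0.1995,0.0822,-0.1]
```

```bash
python3 -m handwheel '[[0.03,-0.05,0.02,0],[0.06,-0.1,0.04,0],[0.08,-0.15,0.06,0],[0.091,-0.2,0.08,0],[0.091,-0.2,0.082,0]]' |grep -E 'pos|gap';python3 -m handwheel '[[0,0,0,0],[0,0,0.01,0],[0,0,0.018,0],[0,0,0.022,0],[0,0,0.022,0]]' |grep -E 'pos|force|gap'; python3 cr.py -41.5 0 34
```

```text
eef_pos: [426.2, 150.5, 58.4]
finger_gap: 0.6
eef_pos: [425.8, 150.3, 36.2]
wrist_force: [0.0, 0.2, -0.2]
finger_gap: 0.6
cradle: centre x -42.3 y 2.1 underside 33.3 yawerr 0.001 Fcradle -0.0 0.2
t 23.15 p [425.8 150.3  36.2] r [ 3.142  0.014 -0.206] F [ 0.   0.2 -0.2] M [0.06 0.04 0.05] gap 0.6
need [0.0008,0.0021,0.0022,0.1]
```

```bash
python3 -m handwheel '[[0.0005,0.001,0.0015,0],[0.0008,0.002,0.003,0]]' |grep -E 'pos|force'; for i in 1 2 3; do python3 -m handwheel '[[0,0,0.0005,0],[0,0,0.0008,0]]' |grep -E 'pos|force'; done
```

```text
eef_pos: [426.2, 148.2, 33.3]
wrist_force: [0.1, -0.1, 0.5]
eef_pos: [426.2, 148.1, 32.5]
wrist_force: [0.2, -0.9, 0.9]
eef_pos: [426.2, 148.2, 31.7]
wrist_force: [0.1, -0.1, 0.3]
eef_pos: [426.2, 148.2, 30.8]
wrist_force: [-1.0, -0.5, 0.6]
```

```bash
for i in 1 2; do python3 -m handwheel '[[0,0,0.0004,0],[0,0,0.0006,0]]' |grep -E 'pos|force'; done
```

```text
eef_pos: [426.2, 148.2, 30.5]
wrist_force: [-1.6, -0.7, 6.2]
eef_pos: [426.3, 148.2, 30.4]
wrist_force: [-5.3, -1.7, 12.6]
```

Stiff contact at 30.6 at the tail puts the top at about 48 mm, so it's home. I'll touch the contact end the same way.

```bash
python3 -m handwheel '[[0,0,-0.006,0],[0.03,0,-0.008,0],[0.06,0,-0.006,0],[0.06,0,-0.004,0],[0.06,0,-0.002,0]]' |grep -E 'pos|force'; for i in 1 2; do python3 -m handwheel '[[0,0,0.0004,0],[0,0,0.0008,0]]' |grep -E 'pos|force'; done; python3 cr.py -41.5 0 34 | head -1
```

```text
eef_pos: [484.4, 136.0, 31.3]
wrist_force: [-0.0, 0.6, 0.6]
eef_pos: [484.0, 136.2, 30.7]
wrist_force: [0.4, -0.4, 1.2]
eef_pos: [484.1, 136.2, 30.4]
wrist_force: [-4.3, -2.4, 12.3]
cradle: centre x 17.7 y 0.3 underside 27.5 yawerr 0.002 Fcradle -3.7 -3.2
```

Both ends touch at the same height (30.6), so the block is level and home. Retreating, then a numeric check and hand-in.

```bash
python3 -m handwheel '[[0,0,-0.02,0],[0,0,-0.06,0],[0,0,-0.11,0],[0,0,-0.11,0]]' |grep -E 'pos|force'; python3 -m handwheel '[[-0.05,0.05,0,0],[-0.1,0.1,0,0],[-0.15,0.15,0,0],[-0.17,0.2,0,0],[-0.17,0.2,0,0]]'|grep -E 'clock|pos|force'
python3 - <<'E'
from h import *
for n in('side','top'):
    im=cams.camera(n)[:,:,::-1]; old=cv2.imread(f'pics/raw_{n}_c5.png')
    B=lambda i:((i[...,0].astype(int)-i[...,2]>60)).astype(np.uint8)
    sl=np.s_[135:250,170:260] if n=='side' else np.s_[170:255,205:262]
    for t,i in(('before',old),('now',im)): 
        m=cv2.moments(B(i)[sl],True);print(n,t,m['m00'],round(m['m10']/m['m00'],2),round(m['m01']/m['m00'],2))
    d=cv2.absdiff(im,cv2.imread('pics/raw_s0.png' if n=='side' else 'pics/raw_t0.png')).max(2)>60
    for nm,X in(('ramekin',px2w('top',418*.64,258*.64,15)),('mug',px2w('top',251*.64,232*.64,25)),('timer',px2w('top',534*.64,238*.64,50))):
        u,v=w2px(n,X).astype(int);print(nm,X.round(),'changed px',d[v-22:v+22,u-22:u+22].sum())
print(read_state()['clock'])
E
```

```text
eef_pos: [487.1, 136.3, 143.8]
wrist_force: [-0.4, -0.1, -1.3]
clock: 26.9
eef_pos: [277.9, -26.2, 143.9]
wrist_force: [0.2, 0.6, 0.9]
side before 534.0 37.28 30.22
side now 534.0 37.28 30.22
ramekin [597.  33.  15.] changed px 0
mug [646. 313.  25.] changed px 0
timer [ 618. -156.   50.] changed px 0
top before 463.0 21.43 50.72
top now 461.0 21.44 50.66
ramekin [597.  33.  15.] changed px 0
mug [646. 313.  25.] changed px 0
timer [ 618. -156.   50.] changed px 0
27.0
```

```bash
python3 -c "
from cell import manip
print(manip.sign_off())"
```

```text
the job is handed in; nothing more can be done
None
```

The battery block farthest to the robot's right is on charge: flat, home on the pocket floor, released, and handed in at 27 s. No verdict was reported.

- **Method:** I gripped it loosely and let the pocket's tail rim tilt it, contact end down. I then pushed the sprung plate to its stop, where the wrist read about 8 N. I eased back 1 mm, rocked the tail down and let go.
- **Forces at the cradle:** The highest wrist readings were about 11 N with the block in the grip and about 12.5 N in the touch checks below. These are end-of-move wrist readings, not measured contact forces on the cradle.
- **Last checks:** Closed fingertips met the block's top at the same height near both ends, about 48 mm, so it is level and home. The block did not move in either camera after that, and the ramekin, mug and timer show no pixel changes.
- **First grasp missed:** The fingertips stood about 25 mm higher than the tool data implied, so the jaws shut above the battery. While finding this out I pressed on its top with about 38 N as it lay on the worktop. I re-referenced the height from that touch, and every later height agreed.
- **Not measured directly:** The lean was not measured. It rests on the tail being seen on the rim and the contact end being felt on the floor, which works out to about 0.14 rad.

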